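# Close, bolt and start the board test fixture

## Robot

A 6-joint arm with a two-finger parallel gripper is mounted at the origin on the work surface. World frame = base frame: x ahead of the robot, y to its left, z up, the work surface at z = 0. Lengths are in m, angles in rad, forces in N, time in s.
With the tool pointing down it reaches from about 0.35 to 0.875 m from the base axis. Payload 4.2 kg.
Tool frame: the origin (TCP) lies midway between the tips of the shut fingers; the grasp point (between the pads) lies 19 mm behind it; z points along the fingers, y is the line along which they close (so a half turn about z gives the same grasp; the last joint's range is limited). The gripper opens to 87 mm and grips with 3 to 60 N. Pads are 19 mm wide; open, the fingers measure 117 mm over their backs; the gripper's body (75 mm by 190 mm) begins 51 mm behind the grasp point.
Start: joints at [1.543, 0.385, 0.008, 0, -1.194, -0.259], TCP at [0.177, 0.599, 0.223] pointing down, gripper open.
Joint ranges: [-3.14, 3.14], [-1.21, 2.06], [-1.07, 1.41], [-3.16, 2.05], [-2.99, -0.16], [-3.1, 3.1]. Speed limits (rad/s): [2.79, 2.79, 3.14, 3.14, 3.14, 3.14].

## Interface

Orientations are given as a 3x3 rotation matrix whose columns are the frame's x, y, z axes.
In Python, from cell import telemetry, optics, arm gives the robot as it stands. The module is installed in compiled form; this text tells all that it offers.
- The arm moves only by the tool drive_tool, never from a script. Its argument "rows" is text: rows parted by semicolons, each of 7 numbers parted by spaces: the shift along the tool's x, y, z in cm, then the turn, a rotation vector about the tool's x, y, z in rad, then the opening, from 0 (shut) to 1 (fully open). A call has exactly 10 rows; each row shifts and turns the commanded pose from where the row before left it, along the tool's axes as they then stand; what a row does not reach is not made up. A row lasts 1/8 s, in which the tool goes at most 62.5 mm and 10.7 degrees, less where a joint would pass 70% of its speed; a pose out of reach is approached as far as the arm can. A call is refused whole if a number of a shift passes 6.25 or a number of a turn 0.188, either way. A call with a gripper value outside its range is refused whole. The fingers move at their own pace and stop on an object; "grip_force" is the grip in N (left out, the last holds). Time passes only in rows, so rows that do not move let the fingers close, or fill a call up. It gives the time, the measured TCP pose, the force, the opening and the grip force at its end, in the units of the state.
- telemetry.get_state(): the state, without advancing time (a new reading comes with each control period).
- optics.snapshot(name): name is "scene" or "top" or "wrist"; returns the picture (384x512x3 uint8, blue, green, red); there is no depth.
- optics.camera_info(name): a dict with "K" (3x3 intrinsics, pixels), "k1" (the pictures are not rectified: a ray, as slopes to the right and down, at radius r is drawn at 1 + k1 r^2 times it, then the intrinsics apply), "rvec" (rotation vector, rad) and "tvec" (3), from world to camera coordinates, as OpenCV has them. Camera axes: x right, y down, z forward; pixel columns grow to the right and rows downward; lengths in m; the calibration is good to about 2 mm. A picture is of the moment at which its call begins: read the wrist's pose just before it. camera_info takes no time and is no camera call; for the wrist camera it gives the pose at the moment of the call.
- arm.close_job(): hands the job in; it is judged then, once.
The state is a dict: "time": time; "qpos": joint angles; "dq": joint speeds; "joint_efforts": joint torques, N m; "position": TCP position; "eef_rot": TCP orientation; "wrist_force": force on the tool from outside, world axes, zero at the start; "wrist_torque": the same for the moment, N m; "gripper_width": opening from 0.0 (shut) to 1.0 (fully open); "grip_force": force on a finger pad.
Only numpy, scipy, OpenCV 4.12 (cv2) and the standard library are available. Lean on these libraries where they do the work, as an engineer would, in place of code of your own. Each camera call takes 0.05 s, during which the arm holds its last target. There are 200 camera calls.

## Task

The circuit board is already seated in the test fixture: swing the clear lid down with your fingertips until it is fully shut, without slamming it, push the blue-tabbed bolt all the way across so that it locks the lid, and then press the green start button fully down and let go of it. Do not fold the lid back, do not press the red stop button or press start before the lid is bolted, and leave the board in its nest and everything else on the bench where it is.

Things in the scene. Friction and masses are not known exactly. Their poses are not given: they have to be found in the camera images.
- fixture: test fixture fixed to the bench: grey base 270 (x) x 320 (y) mm, dark deck 75 mm above the bench. Origin: centre of its underside; +x to its back (lid hinge), +y to its left, +z up. The lid, 220 mm wide, covers the left and middle of the deck; the front strip carries the bolt, the right-hand strip the green start button and, 80 mm behind it, the red stop button
- lid (a joint): angle of the lid in rad: 0 = fully shut, flat on the deck; grows as the front edge rises (1.57 would be upright; stop at 1.4). It starts propped at about 0.9 to 1.2. The stiff hinge keeps the lid where it is left; pushing it down at its front edge takes about 2 to 5 N
- lid_hinge (a point): point on the hinge axis in the middle of the lid's width, in the fixture's frame at (+105, +30, +89) mm; the axis runs along the fixture's y. The lid ends 190 mm from the axis; a black loop handle reaches 30 mm farther on its left half
- lid_front (a point): point on the lid's upper (outer) face, mid-width on its aluminium front bar, 175 mm from the hinge axis. The upper face is flat and clear, 14 mm above the hinge axis and 103 mm above the bench when shut. x points along the lid from front to hinge, z is the outward normal of the upper face
- latch (a joint): travel of the sliding bolt in m: 0 = withdrawn, 0.038 = fully across, over the steel tongue at the lid's front. It slides along the fixture's +y (to its left), needs about 2 N, stays where it is left and starts at 0 to 0.006. Pushed across while the lid is up, it stops the lid from shutting
- latch_tab (a point): centre of the top of the bolt's upright blue tab, 22 (fixture x) x 8 (y) mm, at the bolt's right-hand end; withdrawn at (-103, -150) mm in the fixture's frame. Its top is 121 mm above the bench, it stands free from 99 mm up, and its right-hand face is clear. Fully across, it stops 4 mm short of the bolt's aluminium guide, which is 102 mm high above the bench
- start (a joint): travel of the green start button in m: 0 = up, 0.006 = fully down (about 5 N); it springs back
- start_top (a point): centre of the top of the green start button, 26 mm across, in the fixture's frame at (-30, -125) mm; pressed straight down
- stop (a joint): travel of the red stop button in m: 0 = up; not to be pressed
- stop_top (a point): centre of the top of the red stop button, 26 mm across, on a yellow base, in the fixture's frame at (+50, -125) mm
- board: the loose green circuit board, 110 x 86 x 4 mm, lying in the black nest under the lid; origin: centre of its underside
- spool: solder spool standing upright, green flanges 62 mm across, 50 mm high, to the right of the fixture; origin: centre of its underside
- bottle: blue plastic bottle, 58 mm across, 130 mm high, to the left of the fixture; origin: centre of its underside
- cutters: flush cutters with blue handles lying flat, about 140 mm long and 60 mm wide, 12 mm high, to the left of the fixture; origin: on the bench near the pivot, handles to -x
- screwdriver: orange screwdriver lying on the bench, 170 mm long, handle to its -x; origin: about its middle, on the bench
- cup: amber glass cup, 60 mm across, 55 mm high, standing upright; origin: centre of its underside
- tip_cleaner: black round tip cleaner with brass wool, 72 mm across, about 55 mm high; origin: centre of its underside

How it is judged:
By the outcome, as a careful person would: the job done as asked, in the order asked, and still so for the second after the job is handed in, with the robot touching nothing.
It also fails if it takes over 51 s, if anything falls off the work surface, if the arm or the gripper's body presses on something with over 40 N, if the wrist force passes 120 N, or if a joint passes its speed limit or range.

## Working session

There is one attempt and no reset: what is moved stays moved. The work goes in short steps, Python scripts to look and compute and a tool call to move; the robot and the scene stay as the last step left them, time stands still between calls to the robot, and variables do not carry over. Pictures are saved under pics/ and viewed, at most 10 in all, crops included, and the job is handed in when it is done.

Besides the shell and the picture viewer there is one more tool, called after "Request:" as name(argument=value, ...) on one line, values as JSON. drive_tool: Moves the arm, as the interface text tells. Its arguments: {"type":"object","properties":{"rows":{"type":"string"},"grip_force":{"type":"number"}},"required":["rows"]}

```bash
mkdir -p pics
cat > h.py <<'E'
import numpy as np, cv2
from cell import telemetry, optics, arm
def cam(n):
    c=optics.camera_info(n); R=cv2.Rodrigues(np.array(c["rvec"],float))[0]; t=np.array(c["tvec"],float).ravel()
    return np.array(c["K"],float),float(c["k1"]),R,t
def ray(c,uv):
    K,k1,R,t=c
    p=cv2.undistortPoints(np.array([[uv]],float),K,np.array([k1,0,0,0.]))[0,0]
    return -R.T@t, R.T@np.array([p[0],p[1],1.])
def onz(c,uv,z):
    o,d=ray(c,uv); return o+d*(z-o[2])/d[2]
def proj(c,P):
    K,k1,R,t=c
    return cv2.projectPoints(np.array(P,float).reshape(-1,3),cv2.Rodrigues(R)[0],t,K,np.array([k1,0,0,0.]))[0][:,0]
def blobs(img,lo,hi,amin=20):
    m=cv2.inRange(cv2.cvtColor(img,cv2.COLOR_BGR2HSV),lo,hi)
    n,l,s,c=cv2.connectedComponentsWithStats(m)
    return sorted([(int(s[i,4]),c[i].round(1).tolist(),s[i,:4].tolist()) for i in range(1,n) if s[i,4]>=amin],reverse=True)[:6]
E
python3 - <<'E'
from h import *
a=optics.snapshot("top");b=optics.snapshot("scene")
cv2.imwrite("pics/top.png",a);cv2.imwrite("pics/scene.png",b)
for n,i in(("top",a),("scene",b)):
    for nm,lo,hi in(("green",(40,80,50),(85,255,255)),("blue",(95,100,50),(130,255,255)),("red",(0,150,80),(6,255,255)),("yel",(20,120,100),(35,255,255))):
        print(n,nm,blobs(i,lo,hi))
    o,_=ray(cam(n),(256,192));print(o)
E
```

```text
top green [(1004, [179.0, 91.3], [162, 77, 35, 31]), (426, [329.1, 95.1], [318, 83, 23, 26]), (397, [245.3, 206.2], [229, 195, 32, 21]), (380, [334.3, 186.0], [323, 175, 24, 23]), (87, [183.8, 110.5], [167, 101, 33, 12]), (68, [300.1, 201.0], [296, 197, 9, 9])]
top blue [(327, [174.7, 181.9], [161, 170, 25, 23]), (263, [173.2, 240.0], [165, 223, 21, 36]), (46, [67.5, 114.2], [62, 111, 11, 7]), (46, [43.1, 121.9], [38, 119, 11, 7]), (44, [18.1, 129.9], [13, 127, 11, 7]), (42, [91.4, 106.6], [86, 104, 11, 6])]
top red [(35, [296.5, 172.6], [293, 169, 8, 9])]
top yel [(1347, [485.7, 147.5], [471, 73, 41, 143]), (101, [295.9, 173.5], [289, 166, 15, 15])]
[0.45758908 0.00949246 1.19315948]
scene green [(598, [364.6, 213.3], [347, 201, 37, 26]), (533, [272.7, 285.0], [262, 272, 23, 28]), (518, [159.1, 9.6], [145, 0, 28, 21]), (283, [36.0, 335.5], [27, 325, 19, 22]), (205, [213.2, 234.7], [204, 228, 20, 14]), (94, [369.7, 231.0], [361, 222, 20, 17])]
scene blue [(2509, [33.3, 20.2], [0, 0, 71, 43]), (698, [390.4, 140.9], [375, 128, 36, 30]), (545, [197.7, 113.6], [178, 103, 39, 23]), (236, [312.8, 183.8], [306, 174, 14, 26]), (88, [200.1, 11.8], [193, 7, 19, 10]), (62, [351.3, 121.2], [344, 116, 16, 12])]
scene red [(34, [245.7, 213.4], [243, 211, 7, 6])]
scene yel [(2163, [94.1, 314.5], [0, 259, 140, 125]), (96, [4.0, 355.9], [2, 329, 6, 55]), (58, [246.0, 217.4], [240, 213, 13, 8])]
[ 1.43028032 -0.72478631  0.84448116]
```

View pics/top.png

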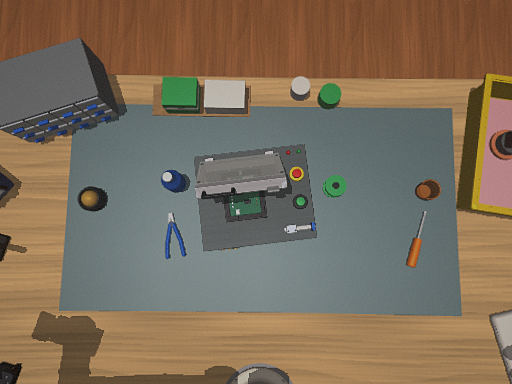

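View pics/scene.png

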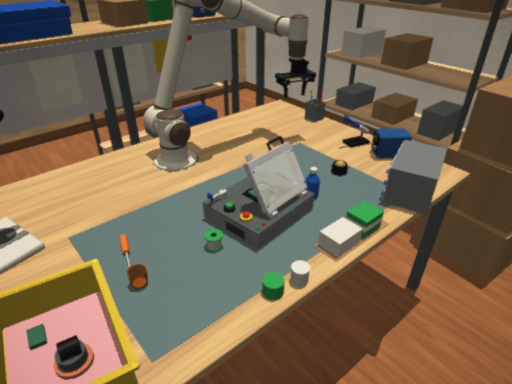

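The top view shows the fixture with deck corners at about (194,157), (304,144), (316,237) and (204,250). Start is at (300,201), stop at (296,173), and the blue tab is near (313,226). In the scene view the lid is propped up, and start, stop and the tab are near (229,207), (246,214) and (210,197).

Run:
```python
from h import *
a=cv2.imread("pics/top.png");b=cv2.imread("pics/scene.png");ct,cs=cam("top"),cam("scene")
print([x for x in blobs(a,(95,100,50),(130,255,255),5) ]); 
m=lambda i,x0,x1,y0,y1,lo,hi:[(s,[c[0]+x0,c[1]+y0],r) for s,c,r in blobs(i[y0:y1,x0:x1],lo,hi,4)]
print("tab",m(a,295,325,215,240,(95,80,40),(130,255,255)),m(b,200,220,185,210,(95,80,40),(130,255,255)))
print("start",m(b,220,240,198,216,(40,60,40),(85,255,255)))
S=onz(ct,(300.1,201.0),.09);T=onz(ct,(296.5,172.6),.09);d=T-S
print("start/stop",S,T,np.linalg.norm(d),"yaw",np.arctan2(d[1],d[0]))
C=[onz(ct,p,.075) for p in((194,157),(304,144),(316,237),(204,250))]
print(np.round(C,3),[np.linalg.norm(C[i]-C[i-1]).round(3) for i in range(4)],np.mean(C,0))
for e in((0,1),(3,2)):
    v=C[e[0]]-C[e[1]];print("yawedge",np.arctan2(-v[0],v[1]))
for e in((2,1),(3,0)):
    v=C[e[1]]-C[e[0]];print("yawedge",np.arctan2(v[1],v[0]))
cv2.imwrite("pics/z.png",np.hstack([cv2.resize(a[130:260,185:325],None,fx=2.8,fy=2.8,interpolation=2),cv2.resize(b[130:260,195:325],None,fx=2.8,fy=2.8,interpolation=2)]))
```

```text
[(327, [174.7, 181.9], [161, 170, 25, 23]), (263, [173.2, 240.0], [165, 223, 21, 36]), (46, [67.5, 114.2], [62, 111, 11, 7]), (46, [43.1, 121.9], [38, 119, 11, 7]), (44, [18.1, 129.9], [13, 127, 11, 7]), (42, [91.4, 106.6], [86, 104, 11, 6])]
tab [(31, [312.7, 225.8], [15, 7, 6, 9])] [(43, [209.8, 196.0], [7, 7, 6, 11])]
start [(51, [229.0, 205.0], [5, 4, 9, 7])]
start/stop [ 0.56679633 -0.10661745  0.09      ] [ 0.64701196 -0.0963936   0.09      ] 0.08086453942596189 yaw 0.12677111268991448
[[ 0.691  0.196  0.075]
 [ 0.733 -0.119  0.075]
 [ 0.468 -0.153  0.075]
 [ 0.428  0.159  0.075]] [np.float64(0.266), np.float64(0.318), np.float64(0.268), np.float64(0.315)] [0.57983964 0.02083603 0.075     ]
yawedge 0.1340778917768683
yawedge 0.12749155487964667
yawedge 0.12557807347387456
yawedge 0.13758920181009446
```

View pics/z.png

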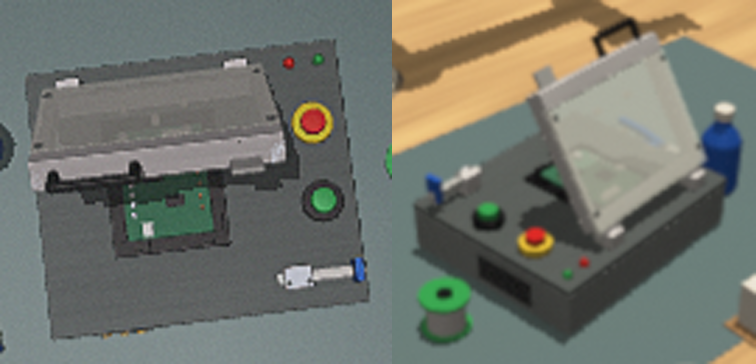

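The zoom confirms the layout: tab, bolt and guide on the front strip, the lid front bar up, and the lid's right front corner at about (287,185) in top and (247,165) in scene.

```bash
cat >> h.py <<'E'
YAW=.13; O=np.array([.580,.021,0]); RF=cv2.Rodrigues(np.array([0,0,YAW]))[0]
F=lambda p:O+RF@np.array(p,float)      # fixture (m) -> world
G=lambda w:RF.T@(np.array(w)-O)
E
python3 - <<'E'
from h import *
ct,cs=cam("top"),cam("scene")
def tri(u,v):
    (o,d),(p,e)=ray(ct,u),ray(cs,v)
    s=np.linalg.lstsq(np.c_[d,-e],p-o,rcond=None)[0];A=o+s[0]*d;B=p+s[1]*e
    return (A+B)/2,np.linalg.norm(A-B)
for n,u,v in(("start",(300.1,201),(229,205)),("stop",(296.5,172.6),(245.7,213.4)),("tab",(312.7,225.8),(209.8,196)),("lidcorner",(286.8,185),(247,164.6))):
    P,g=tri(u,v);print(n,P.round(4),"gap",g.round(4),"fix",G(P).round(4))
def ony(c,uv,y):
    o,d=ray(c,uv);o=G(o);d=RF.T@d;return o+d*(y-o[1])/d[1]
P=ony(cs,(247,164.6),-.08);print("corner on side plane",P,"angle",np.arctan2(P[2]-.089,.105-P[0]),np.hypot(P[2]-.089,.105-P[0]))
s=telemetry.get_state();print(np.round(s["position"],4),np.round(s["eef_rot"],3),s["gripper_width"],s["time"],s["wrist_force"])
E
```

```text
start [ 0.5664 -0.1066  0.092 ] gap 0.0005 fix [-0.03   -0.1248  0.092 ]
stop [ 0.6458 -0.0962  0.0956] gap 0.0009 fix [ 0.05   -0.1247  0.0956]
tab [ 0.4976 -0.1389  0.1085] gap 0.0002 fix [-0.1024 -0.1479  0.1085]
lidcorner [ 0.5935 -0.0536  0.2444] gap 0.0118 fix [ 0.0038 -0.0757  0.2444]
corner on side plane [ 0.01596314 -0.08        0.25109904] angle 1.0685103511200285 0.18494231469504
[0.1766 0.599  0.2216] [[ 0.959 -0.283 -0.   ]
 [-0.283 -0.959 -0.002]
 [ 0.     0.002 -1.   ]] 1.0009784401014 0.1 [ 0.11521914 -0.19895961 -0.31536527]
```

Request:
drive_tool(rows="3 4 -1.6 0 0 -0.0417 0;3 4 -1.6 0 0 -0.0417 0;3 4 -1.6 0 0 -0.0417 0;3 4 -1.6 0 0 -0.0417 0;3 4 -1.6 0 0 -0.0417 0;3 4 -1.6 0 0 -0.0417 0;3 4 -1.6 0 0 -0.0417 0;3 4 -1.6 0 0 -0.0417 0;3 4 -1.6 0 0 -0.0417 0;3 4 -1.6 0 0 -0.0417 0", grip_force=20)

```text
time: 1.35
position: [0.4343, 0.1732, 0.383]
eef_rot: [[0.991, 0.131, -0.0], [0.131, -0.991, 0.0], [-0.0, -0.0, -1.0]]
wrist_force: [0.4, 0.1, 0.4]
gripper_width: 0.018
grip_force: 0.0
```

```bash
cat >> h.py <<'E'
def go(tgt,dn=np.diag([1.,-1,-1])):   # shift (cm) & turn in tool axes to reach fixture point with tool square to fixture
    s=telemetry.get_state();R=np.array(s["eef_rot"]);p=np.array(s["position"])
    print("t",s["time"],"fix",(G(p)*1000).round(1),"shift",(R.T@(F(tgt)-p)*100).round(2),"turn",cv2.Rodrigues(R.T@RF@dn)[0].ravel().round(4),"f",np.round(s["wrist_force"],1),"grip",round(float(s["gripper_width"]),3))
E
python3 -c "
from h import *
go([.072,.010,.31])"
```

```text
t 1.35 fix [-124.7  169.8  383. ] shift [19.64 16.02  7.29] turn [-0.0003  0.0002  0.0018] f [0.4 0.1 0.4] grip 0.018
```

Request:
drive_tool(rows="2.8 2.3 0 0 0 0 0;2.8 2.3 0 0 0 0 0;2.8 2.3 0 0 0 0 0;2.8 2.3 0 0 0 0 0;2.8 2.3 0 0 0 0 0;2.8 2.3 0 0 0 0 0;2.8 2.2 1 0 0 0 0;0 0 2.1 0 0 0 0;0 0 2.1 0 0 0 0;0 0 2.1 0 0 0 0")

```text
time: 2.6
position: [0.6488, 0.0414, 0.308]
eef_rot: [[0.992, 0.129, -0.002], [0.129, -0.992, -0.0], [-0.002, -0.0, -1.0]]
wrist_force: [-0.2, -0.2, -0.9]
gripper_width: 0.005
grip_force: 0.0
```

Run:
```python
from h import *
go([.072,.010,.262])
cv2.imwrite("pics/s2.png",cv2.resize(optics.snapshot("scene")[80:260,170:350],None,fx=3,fy=3))
def T(th):
    c,s=np.cos(th),np.sin(th);return np.array([105-175*c+14*s+9.5,89+175*s+14*c])
ths=np.r_[1.25,np.linspace(1.2,0,31)];q=[T(t) for t in ths]
for a,b,t in zip(q,q[1:],ths[1:]):print(round(t,2),b.round(1),((b-a)/10*[1,-1]).round(2))
```

```text
t 2.6 fix [ 70.8  11.3 308. ] shift [0.13 0.13 4.6 ] turn [-0.      0.0016 -0.0001] f [-0.2 -0.2 -0.9] grip 0.005
1.2 [ 64.1 257.2] [-0.85  0.23]
1.16 [ 57.5 255. ] [-0.67  0.21]
1.12 [ 50.9 252.6] [-0.66  0.24]
1.08 [ 44.4 249.9] [-0.65  0.27]
1.04 [ 38. 247.] [-0.64  0.29]
1.0 [ 31.7 243.8] [-0.63  0.32]
0.96 [ 25.6 240.4] [-0.61  0.34]
0.92 [ 19.6 236.7] [-0.6   0.37]
0.88 [ 13.8 232.8] [-0.58  0.39]
0.84 [  8.1 228.7] [-0.57  0.41]
0.8 [  2.6 224.3] [-0.55  0.44]
0.76 [ -2.7 219.7] [-0.53  0.46]
0.72 [ -7.8 214.9] [-0.51  0.48]
0.68 [-12.8 209.9] [-0.49  0.5 ]
0.64 [-17.5 204.7] [-0.47  0.52]
0.6 [-22.  199.4] [-0.45  0.54]
0.56 [-26.3 193.8] [-0.43  0.55]
0.52 [-30.4 188.1] [-0.41  0.57]
0.48 [-34.3 182.2] [-0.38  0.59]
0.44 [-37.9 176.2] [-0.36  0.6 ]
0.4 [-41.2 170. ] [-0.34  0.62]
0.36 [-44.4 163.8] [-0.31  0.63]
0.32 [-47.2 157.3] [-0.29  0.64]
0.28 [-49.8 150.8] [-0.26  0.65]
0.24 [-52.2 144.2] [-0.23  0.66]
0.2 [-54.2 137.5] [-0.21  0.67]
0.16 [-56.  130.7] [-0.18  0.68]
0.12 [-57.6 123.8] [-0.15  0.69]
0.08 [-58.8 116.9] [-0.13  0.69]
0.04 [-59.8 110. ] [-0.1  0.7]
0.0 [-60.5 103. ] [-0.07  0.7 ]
```

View pics/s2.png

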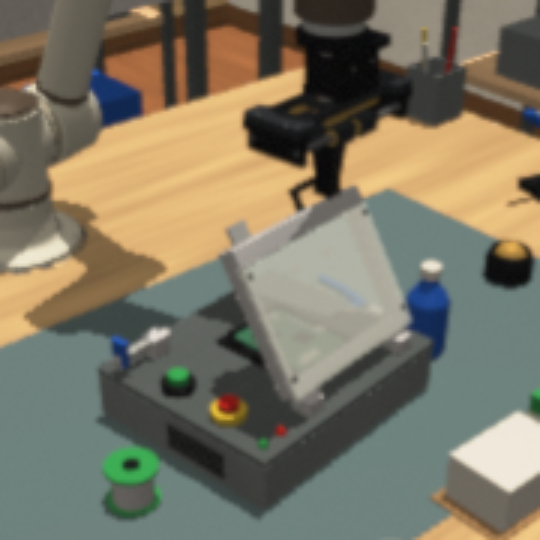

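The finger is above and behind the lid's front bar (fingertip at about (328,195), bar at about (330,205)), clear of the handle.

Request:
drive_tool(rows="0 0 1.7 0 0 0 0;0 0 1.7 0 0 0 0;0 0 1.6 0 0 0 0;-0.7 0 0.1 0 0 0 0;-0.67 0 0.21 0 0 0 0;-0.66 0 0.24 0 0 0 0;-0.65 0 0.27 0 0 0 0;-0.64 0 0.29 0 0 0 0;-0.63 0 0.32 0 0 0 0;-0.61 0 0.34 0 0 0 0")

```text
time: 3.9
position: [0.6048, 0.0358, 0.2427]
eef_rot: [[0.991, 0.13, 0.004], [0.13, -0.991, 0.0], [0.004, 0.0, -1.0]]
wrist_force: [2.8, 0.4, 2.2]
gripper_width: 0.008
grip_force: 1.6
```

Run:
```python
from h import *
go([.0256,.010,.2404])
```

```text
t 3.9 fix [ 26.5  11.5 242.7] shift [-0.09  0.15  0.23] turn [ 0.0001 -0.0041  0.0006] f [2.8 0.4 2.2] grip 0.008
```

Request:
drive_tool(rows="-0.6 0 0.37 0 0 0 0;-0.58 0 0.39 0 0 0 0;-0.57 0 0.41 0 0 0 0;-0.55 0 0.44 0 0 0 0;-0.53 0 0.46 0 0 0 0;-0.51 0 0.48 0 0 0 0;-0.49 0 0.5 0 0 0 0;-0.47 0 0.52 0 0 0 0;-0.45 0 0.54 0 0 0 0;-0.43 0 0.55 0 0 0 0")

```text
time: 5.15
position: [0.5518, 0.0288, 0.1948]
eef_rot: [[0.992, 0.13, -0.001], [0.13, -0.992, -0.0], [-0.001, 0.0, -1.0]]
wrist_force: [0.3, -0.8, 3.1]
gripper_width: 0.0
grip_force: 1.1
```

Request:
drive_tool(rows="-0.41 0 0.57 0 0 0 0;-0.38 0 0.59 0 0 0 0;-0.36 0 0.6 0 0 0 0;-0.34 0 0.62 0 0 0 0;-0.31 0 0.63 0 0 0 0;-0.29 0 0.64 0 0 0 0;-0.26 0 0.65 0 0 0 0;-0.23 0 0.66 0 0 0 0;-0.21 0 0.67 0 0 0 0;-0.18 0 0.5 0 0 0 0")

```text
time: 6.4
position: [0.523, 0.0251, 0.1334]
eef_rot: [[0.992, 0.13, 0.0], [0.13, -0.992, -0.0], [0.0, 0.0, -1.0]]
wrist_force: [0.8, -0.9, 2.0]
gripper_width: 0.004
grip_force: 0.8
```

Run:
```python
from h import *
go([-.0605,.010,.103])
```

```text
t 6.4 fix [-56.   11.5 133.4] shift [-0.45  0.14  3.04] turn [ 0.     -0.0002  0.0003] f [ 0.8 -0.9  2. ] grip 0.004
```

Slow the finish: about 2.8 cm in nine rows, then hold.

Request:
drive_tool(rows="-0.1 0 0.45 0 0 0 0;-0.1 0 0.45 0 0 0 0;-0.1 0 0.4 0 0 0 0;-0.1 0 0.4 0 0 0 0;-0.05 0 0.35 0 0 0 0;0 0 0.3 0 0 0 0;0 0 0.25 0 0 0 0;0 0 0.2 0 0 0 0;0 0 0.15 0 0 0 0;0 0 0 0 0 0 0")

```text
time: 7.65
position: [0.5183, 0.0246, 0.1041]
eef_rot: [[0.992, 0.13, -0.0], [0.13, -0.992, 0.0], [-0.0, -0.0, -1.0]]
wrist_force: [-0.1, -0.1, -0.1]
gripper_width: 0.001
grip_force: 0.0
```

Run:
```python
from h import *
go([-.0605,.010,.103])
```

```text
t 7.65 fix [-60.7  11.5 104.1] shift [0.02 0.15 0.11] turn [-0.0002  0.0004  0.    ] f [-0.1 -0.1 -0.1] grip 0.001
```

Request:
drive_tool(rows="0 0 0.1 0 0 0 0;0 0 0.05 0 0 0 0;0 0 0.05 0 0 0 0;0 0 0.05 0 0 0 0;0 0 0.05 0 0 0 0;0 0 0.05 0 0 0 0;0 0 0.05 0 0 0 0;0 0 0 0 0 0 0;0 0 0 0 0 0 0;0 0 0 0 0 0 0")

```text
time: 8.9
position: [0.5185, 0.0246, 0.1033]
eef_rot: [[0.991, 0.131, 0.001], [0.131, -0.991, -0.0], [0.001, 0.0, -1.0]]
wrist_force: [-7.0, 1.8, 17.9]
gripper_width: 0.01
grip_force: 8.7
```

Run:
```python
from h import *
go([-.0605,.010,.103])
```

```text
t 8.9 fix [-60.5  11.5 103.3] shift [-0.    0.15  0.03] turn [ 0.0004 -0.001   0.0013] f [-7.   1.8 17.9] grip 0.01
```

Lid shut firmly (0.1033 m, 18 N). Now to the right of the tab.

Request:
drive_tool(rows="0 0 -2 0 0 0 0;0 0 -3 0 0 0 0;-1 4 -1 0 0 0 0;-1 4 0 0 0 0 0;-1 4 0 0 0 0 0;-1.2 4 0 0 0 0 0;0 3.2 0 0 0 0 0;0 0 2 0 0 0 0;0 0 2 0 0 0 0;0 0 0 0 0 0 0")

```text
time: 10.15
position: [0.5006, -0.1714, 0.1189]
eef_rot: [[0.992, 0.129, -0.004], [0.129, -0.992, 0.0], [-0.004, -0.001, -1.0]]
wrist_force: [-0.7, -0.0, 0.0]
gripper_width: 0.006
grip_force: 0.0
```

Run:
```python
from h import *
go([-.103,-.178,.108])
cv2.imwrite("pics/s3.png",cv2.resize(optics.snapshot("scene")[120:260,180:340],None,fx=4,fy=4))
```

```text
t 10.15 fix [-103.7 -180.4  118.9] shift [ 0.07 -0.24  1.09] turn [-0.0008  0.0037 -0.0003] f [-0.7 -0.   0. ] grip 0.006
```

View pics/s3.png

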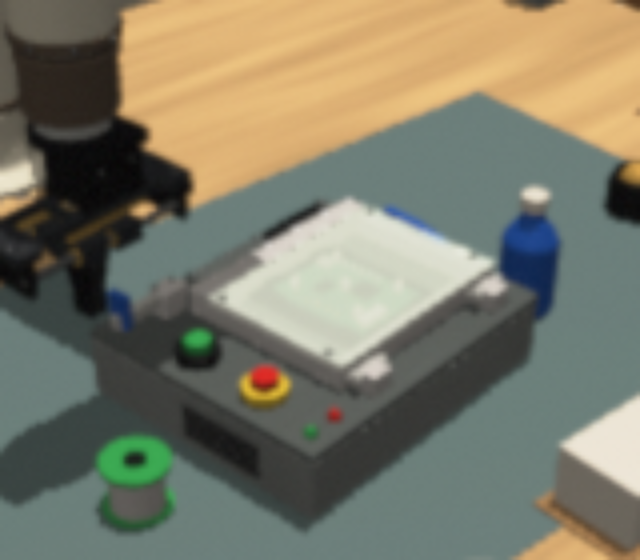

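The lid is flat on the deck. The finger at about (90,290) stands just to the right of the blue tab at (119,308), in line with it.

Request:
drive_tool(rows="0 0 1.1 0 0 0 0;0 -0.5 0 0 0 0 0;0 -0.5 0 0 0 0 0;0 -0.5 0 0 0 0 0;0 -0.5 0 0 0 0 0;0 -0.5 0 0 0 0 0;0 -0.5 0 0 0 0 0;0 -0.5 0 0 0 0 0;0 -0.5 0 0 0 0 0;0 0 0 0 0 0 0")

```text
time: 11.45
position: [0.4964, -0.131, 0.1093]
eef_rot: [[0.992, 0.13, -0.0], [0.13, -0.992, 0.001], [-0.0, -0.001, -1.0]]
wrist_force: [0.1, -0.6, -0.4]
gripper_width: 0.006
grip_force: 0.0
```

Run:
```python
from h import *
go([-.103,-.131,.108])
```

```text
t 11.45 fix [-102.6 -139.9  109.3] shift [-0.04 -0.89  0.13] turn [-0.0007  0.0001  0.0003] f [ 0.1 -0.6 -0.4] grip 0.006
```

Request:
drive_tool(rows="0 -0.2 0 0 0 0 0;0 -0.2 0 0 0 0 0;0 -0.2 0 0 0 0 0;0 -0.2 0 0 0 0 0;0 -0.2 0 0 0 0 0;0 -0.1 0 0 0 0 0;0 -0.1 0 0 0 0 0;0 0 0 0 0 0 0;0 0 0 0 0 0 0;0 0 0 0 0 0 0")

```text
time: 12.7
position: [0.4951, -0.1196, 0.1095]
eef_rot: [[0.992, 0.13, 0.0], [0.13, -0.992, 0.0], [0.0, -0.0, -1.0]]
wrist_force: [0.5, -0.6, -0.4]
gripper_width: 0.006
grip_force: 0.1
```

Run:
```python
from h import *
go([-.103,-.128,.108])
```

```text
t 12.7 fix [-102.5 -128.4  109.5] shift [-0.05 -0.04  0.15] turn [-0.0002 -0.0002  0.0001] f [ 0.5 -0.6 -0.4] grip 0.006
```

Request:
drive_tool(rows="0 -0.15 0 0 0 0 0;0 -0.15 0 0 0 0 0;0 -0.15 0 0 0 0 0;0 -0.15 0 0 0 0 0;0 -0.1 0 0 0 0 0;0 -0.1 0 0 0 0 0;0 0 0 0 0 0 0;0 0 0 0 0 0 0;0 0 0 0 0 0 0;0 0 0 0 0 0 0")

```text
time: 13.95
position: [0.4947, -0.1164, 0.1099]
eef_rot: [[0.991, 0.131, 0.001], [0.131, -0.991, -0.007], [-0.0, 0.007, -1.0]]
wrist_force: [4.0, -23.0, -4.0]
gripper_width: 0.005
grip_force: 11.7
```

Run:
```python
from h import *
go([-.103,-.118,.108])
a=optics.snapshot("scene");b=optics.snapshot("top")
cv2.imwrite("pics/s4.png",np.hstack([cv2.resize(a[160:220,190:260],None,fx=5.6,fy=5.6),cv2.resize(b[180:240,260:330],None,fx=5.6,fy=5.6)]))
```

```text
t 13.95 fix [-102.4 -125.2  109.9] shift [-0.06 -0.72  0.19] turn [0.0069 0.0003 0.0012] f [  4. -23.  -4.] grip 0.005
```

View pics/s4.png

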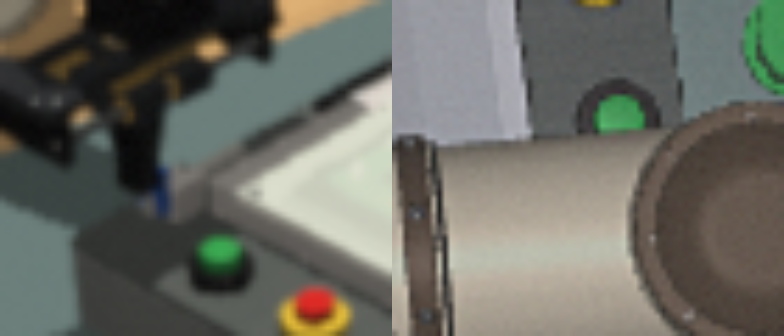

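The bolt stopped hard at 23 N, with the tab against the end beside the guide; finger and tab are at about (150,190). Back off, rise and go over the start button.

Request:
drive_tool(rows="0 0.7 0 0 0 0 0;0 0.8 0 0 0 0 0;0 0 -2.5 0 0 0 0;0 0 -2.5 0 0 0 0;2 -0.3 0 0 0 0 0;2 -0.3 0 0 0 0 0;2 -0.4 0 0 0 0 0;1.2 0 0 0 0 0 0;0 0 0 0 0 0 0;0 0 0 0 0 0 0")

```text
time: 15.3
position: [0.5653, -0.1075, 0.1593]
eef_rot: [[0.992, 0.13, -0.001], [0.13, -0.992, 0.0], [-0.001, -0.0, -1.0]]
wrist_force: [-0.5, -0.6, 0.3]
gripper_width: 0.001
grip_force: 0.0
```

Run:
```python
from h import *
go([-.03,-.125,.10])
a=optics.snapshot("wrist");cv2.imwrite("pics/w.png",a)
m=cv2.imread("pics/w.png");print(blobs(m,(40,80,50),(85,255,255)))
print(proj(cam("wrist"),[F([-.03,-.125,.093]),F([-.103,-.112,.121]),F([-.103,-.116,.121])]))
```

```text
t 15.3 fix [ -31.2 -125.5  159.3] shift [ 0.12 -0.05  5.93] turn [-0.0003  0.0007 -0.    ] f [-0.5 -0.6  0.3] grip 0.001
[(4144, [373.5, 148.8], [331, 115, 83, 71]), (895, [252.2, 207.9], [236, 191, 34, 34]), (231, [272.5, 7.1], [265, 0, 17, 17])]
[[250.94930244 208.45575209]
 [234.24584855 308.57837612]
 [239.36440932 308.57655128]]
```

View pics/w.png

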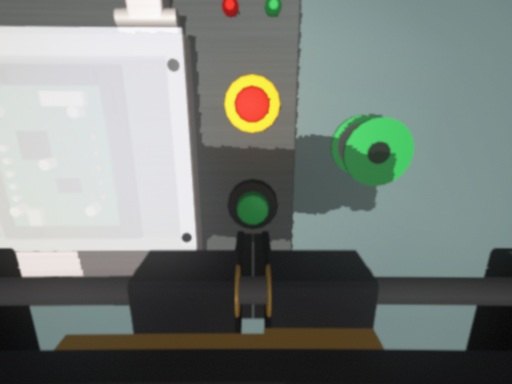

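The wrist view shows the lid shut and start at (252,208), where predicted, under the fingers. Quick numeric check of the bolt before pressing.

Run:
```python
from h import *
a=optics.snapshot("scene");x0,y0=200,175
print([(s,[c[0]+x0,c[1]+y0]) for s,c,r in blobs(a[y0:210,x0:235],(95,80,40),(130,255,255),4)])
for k in(.03,.034,.038):print(k,proj(cam("scene"),[F([-.103,-.15+k,.110])]))
```

```text
[(42, [216.7, 191.8])]
0.03 [[215.449051   192.35785867]]
0.034 [[216.27184582 191.90040463]]
0.038 [[217.09165625 191.44462065]]
```

Request:
drive_tool(rows="0.1 0 2 0 0 0 0;0 0 2 0 0 0 0;0 0 1 0 0 0 0;0 0 0.5 0 0 0 0;0 0 0.3 0 0 0 0;0 0 0.3 0 0 0 0;0 0 0.3 0 0 0 0;0 0 0.2 0 0 0 0;0 0 0 0 0 0 0;0 0 0 0 0 0 0")

```text
time: 16.65
position: [0.5674, -0.1073, 0.0939]
eef_rot: [[0.992, 0.13, 0.001], [0.13, -0.992, -0.0], [0.001, 0.0, -1.0]]
wrist_force: [-0.5, 0.6, 4.6]
gripper_width: 0.008
grip_force: 1.7
```

Request:
drive_tool(rows="0 0 0.2 0 0 0 0;0 0 0.2 0 0 0 0;0 0 0.1 0 0 0 0;0 0 0.1 0 0 0 0;0 0 0.1 0 0 0 0;0 0 0.1 0 0 0 0;0 0 0 0 0 0 0;0 0 0 0 0 0 0;0 0 0 0 0 0 0;0 0 0 0 0 0 0")

```text
time: 17.9
position: [0.5675, -0.1074, 0.091]
eef_rot: [[0.991, 0.132, 0.003], [0.132, -0.991, -0.001], [0.002, 0.002, -1.0]]
wrist_force: [-9.5, 4.8, 29.9]
gripper_width: 0.007
grip_force: 14.8
```

Run:
```python
from h import *
a=optics.snapshot("scene");b=cv2.imread("pics/scene.png")
for i in(b,a):print([(s,[c[0]+220,c[1]+195],r) for s,c,r in blobs(i[195:218,220:240],(40,60,40),(85,255,255),4)])
cs=cam("scene")
for z in(.085,.091,.097):print(z,proj(cs,[F([-.03,-.125,z]),F([-.017,-.125,z])]))
cv2.imwrite("pics/p.png",np.hstack([cv2.resize(i[180:225,205:260],None,fx=7,fy=7) for i in(b,a)]))
```

```text
[(51, [229.0, 205.0], [5, 7, 9, 7])]
[(17, [228.8, 207.1], [6, 11, 7, 3])]
0.085 [[229.1133359  206.6687683 ]
 [231.74858881 208.13538809]]
0.091 [[229.04642708 205.26790498]
 [231.68825528 206.73063386]]
0.097 [[228.97918712 203.85965127]
 [231.6276214  205.31842375]]
```

View pics/p.png

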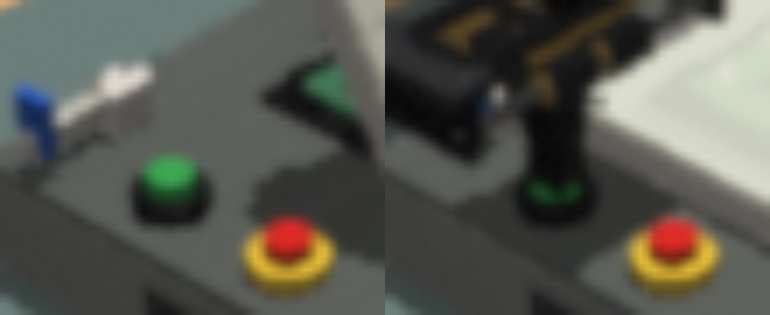

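Pressed, the green cap is nearly flush with its black ring, with only a sliver at about (555,190). It is bottomed at 30 N, 6 mm below its estimated top. Release and rise.

Request:
drive_tool(rows="0 0 -0.5 0 0 0 0;0 0 -1 0 0 0 0;0 0 -2 0 0 0 0;0 0 -3 0 0 0 0;0 0 -3 0 0 0 0;0 0 -3 0 0 0 0;-3 0 -2 0 0 0 0;-3 0 0 0 0 0 0;-3 0 0 0 0 0 0;0 0 0 0 0 0 0")

```text
time: 19.2
position: [0.4757, -0.1191, 0.2301]
eef_rot: [[0.992, 0.129, -0.002], [0.129, -0.992, 0.001], [-0.002, -0.001, -1.0]]
wrist_force: [0.6, 0.3, -0.4]
gripper_width: 0.004
grip_force: 0.0
```

Request:
drive_tool(rows="0 3 -2 0 0 0 0;0 4 -2 0 0 0 0;0 4 0 0 0 0 0;0 4 0 0 0 0 0;0 4 0 0 0 0 0;0 4 0 0 0 0 0;0 3 0 0 0 0 0;0 0 0 0 0 0 0;0 0 0 0 0 0 0;0 0 0 0 0 0 0")

```text
time: 20.45
position: [0.5117, -0.376, 0.2704]
eef_rot: [[0.991, 0.131, -0.0], [0.131, -0.991, 0.0], [-0.0, -0.0, -1.0]]
wrist_force: [-0.7, -0.2, 0.3]
gripper_width: 0.005
grip_force: 0.0
```

Run:
```python
from h import *
a=optics.snapshot("scene");t=optics.snapshot("top")
print([(s,[c[0]+220,c[1]+195]) for s,c,r in blobs(a[195:218,220:240],(40,60,40),(85,255,255),4)],telemetry.get_state()["position"])
cv2.imwrite("pics/f.png",np.hstack([cv2.resize(a[150:250,195:325],None,fx=3,fy=3,interpolation=2),cv2.resize(t[140:240,190:320],None,fx=3,fy=3,interpolation=2)]))
```

```text
[(53, [228.9, 205.1])] [ 0.51172069 -0.37601725  0.27076614]
```

View pics/f.png

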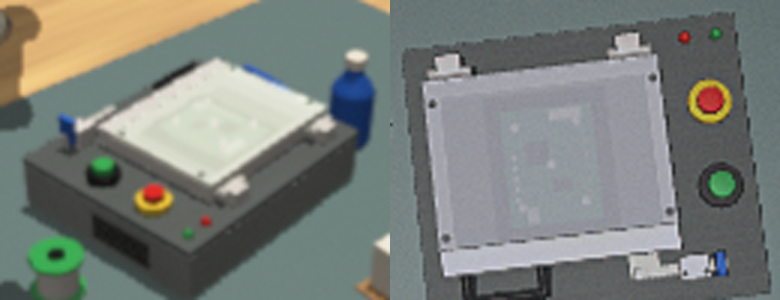

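The lid is shut flat, the blue tab sits right beside its guide at (722,263) with the bolt over the tongue at (645,265), and the green button is back up.

```bash
python3 -c "
from cell import arm
print(arm.close_job())"
```

```text
the job is handed in; nothing more can be done
None
```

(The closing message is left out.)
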